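Refit the turntable drive's speed knob

ROBOT

A 7-joint arm with a two-finger parallel gripper is mounted at the origin on the work surface. World frame = base frame: x ahead of the robot, y to its left, z up, the work surface at z = 0. Lengths are in m, angles in rad, forces in N, time in s.
With the tool pointing down it reaches from about 0.425 to 0.95 m from the base axis. Payload 4.7 kg.
Tool frame: the origin (TCP) lies between the finger pads; the fingertips stand 25 mm ahead of it and the grasp point (between the pads) lies 6 mm ahead of it; x points along the fingers, z is the direction in which the jaws open and shut, and the axes are right-handed (so a half turn about x gives the same grasp; the last joint's range is limited). The gripper opens to 85 mm and grips with 20 to 120 N. Pads are 22 mm wide; open, the fingers measure 114 mm over their backs; the gripper's body (76 mm by 85 mm) begins 54 mm behind the grasp point. The pads swing forward as they close: fully open they stand 13 mm farther back than shut.
Start: joints at [1.11, 0.469, -0.049, 1.532, 0.024, 1.141, -0.082], TCP at [0.283, -0.613, 0.256] pointing down, gripper open.
Joint ranges: [-2.59, 2.59], [-0.33, 1.99], [-1.39, 1.29], [0.1, 2.45], [-1.04, 4.18], [0.21, 1.99], [-2.66, 2.66]. Speed limits (rad/s): [2.57, 2.57, 3.14, 3.14, 3.14, 3.14, 3.14].

INTERFACE

Orientations are given as a 3x3 rotation matrix whose columns are the frame's x, y, z axes.
In Python, from rig import * gives the robot as it stands. Calls block until the motion is done:
- movep(position, orientation): joint-space move of the TCP to a pose.
- move_l(position, attitude=None, feed=0.15, until_force=None): straight line of the TCP; attitude=None keeps the orientation; feed is the mean speed in m/s. With until_force (N) it stops when the force on the tool has changed by that much, and returns True; else False.
- move_joints(angles): joint-space move.
- command_gripper(opening, newtons=None): finger opening in m; newtons is the grip in N (None keeps the last); returns when the fingers have stopped.
- sleep(seconds).
- inverse_kinematics(position, orientation): joint angles nearest the present ones, or None.
- sense(): the state.
- camera(name): name is "scene" or "top"; returns (picture, depth): 400x640x3 uint8, red, green, blue; 400x640 float32, m along the optical axis (not along the pixel's ray), 0 where there is no reading.
- camera_params(name): a dict with "K" (3x3 intrinsics, pixels), "dist" ([k1, k2, p1, p2, k3] as OpenCV has them; the pictures are not rectified), "position" and "rotation" of the camera in the world. Camera axes: x right, y down, z forward; pixel columns grow to the right and rows downward; lengths in m; the calibration is good to about 2 mm. A picture is of the moment at which its call begins. camera_params takes no time and is no camera call.
A pose or a line that the arm cannot do raises Unreachable and nothing moves.
- finish_job(): hands the job in, once; it reports no verdict.
The state is a dict: "time_s": time; "joint_pos": joint angles; "qd": joint speeds; "joint_efforts": joint torques, N m; "position": TCP position; "tcp_rot": TCP orientation; "wrist_force": force on the tool from outside, world axes, zero at the start; "ft_torque": the same for the moment, N m; "finger_gap": finger opening in m.
Only numpy, scipy, OpenCV 4.12 (cv2) and the standard library are available. Lean on these libraries where they do the work, as an engineer would, in place of code of your own. Each camera call takes 0.05 s, during which the arm holds its last target.

TASK

The big speed knob is off the cake turntable's drive unit: pick it up by its grip bar and set it down on top of the steel tongue of the bare spindle with the bar about an eighth of a turn out of line with the tongue. Then turn it into line until it drops over the tongue, see that it sits fully home and level, and let go. The biscuit stamp and the round cutter are not part of the job: leave them standing where they are.

Things in the scene. Friction and masses are not known exactly. Their poses are not given: they have to be found in the camera images.
- knob_mid (a point): Speed knob, loose, black plastic, upright: round skirt 72 mm wide, 22 mm high, with a straight grip bar across its top (60 long, 20 thick, 30 mm high; knob 52 mm high in all). Point: its centre, 26 mm above its foot; z up, x along the bar. In its underside a centred slot, 44 mm long (along the bar), 24 wide, 18 deep; it fits either way round. 60 to 130 g.
- tongue (a point): Spindle on the fixed drive unit (low grey box 170 x 200 x 50 mm): dark disc 84 mm wide with a steel tongue rising 16 mm from it, 34 mm long (x), 10 thick (y). Point: centre of the disc's face, at the tongue's foot, where the knob's foot stands when home. It turns only stiffly (0.3 N m). Over 25 degrees out of line the knob rests on the tongue; in line it drops over it with 5 mm to spare all round.
- stamp_mid (a point): A biscuit stamp, loose, not to be moved: a black plastic disc 70 mm across and 16 mm high with a round mushroom grip, 60 mm high in all; the point is half-way up its axis.
- cutter_mid (a point): A round scone cutter, loose, not to be moved: a stainless ring 70 mm across and 36 mm high with a thin arched wire handle over it, 60 mm high in all; the point is half-way up its axis.
There are look-alikes about, which are no part of the job. What is shaped like the part that bears knob_mid but purple or red is not meant.

How it is judged:
On the way:
1. the knob is set upright on top of the tongue (centres within 12 mm, foot within 6 mm of the tongue's top) with its bar more than 28 degrees out of line (horizontal distance between knob_mid and tongue below 0.012 m and z of knob_mid in the frame of tongue between 0.036 and 0.048 m and angle between the x axis of knob_mid and the x axis of tongue, either way round above 0.49 rad and angle between knob_mid's own z axis and vertical below 0.25 rad), for 0.2 s.
At the end, for the whole second after the job is handed in: The knob is home over the tongue: its foot within 4 mm of the spindle's plate, centres within 12 mm, bar within 28 degrees of the tongue, level within 7 degrees, at rest; the stamp and the cutter are within 40 mm of where they stood (horizontal distance between knob_mid and tongue below 0.012 m and z of knob_mid in the frame of tongue below 0.03 m and angle between the x axis of knob_mid and the x axis of tongue, either way round below 0.49 rad and angle between knob_mid's own z axis and vertical below 0.12 rad and linear speed of knob below 0.02 m/s and distance of each of stamp_mid, cutter_mid from where it was at the start of the episode below 0.04 m); the robot touches nothing.
It fails at once if the stamp or the cutter is moved more than 40 mm or tipped over (distance of any of stamp_mid, cutter_mid from where it was at the start of the episode above 0.04 m or angle between any of stamp_mid, cutter_mid's own z axis and vertical above 0.7 rad).
It also fails if it takes over 48 s, if anything falls off the work surface, if the arm or the gripper's body presses on something with over 40 N, if the wrist force passes 120 N, or if a joint passes its speed limit or range.

## Working session

There is one attempt and no reset: what is moved stays moved. The work goes in short steps, each a Python script; the robot and the scene stay as the last script left them, time stands still between calls to the robot, and variables do not carry over. Pictures are saved under pics/ and viewed, and the job is handed in when it is done.

```bash
ls; mkdir -p pics; python3 - <<'E'
from rig import *
import cv2,numpy as np
for n in("scene","top"):
    im,d=camera(n); np.savez(f"{n}0.npz",im=im,d=d)
    cv2.imwrite(f"pics/{n}0.png",im[:,:,::-1])
    p=camera_params(n);print(n,p)
s=sense();print(s["time_s"],s["position"],s["tcp_rot"],s["wrist_force"],s["finger_gap"])
E
```

```text
pics
scene {'K': array([[406.58020398,   0.        , 317.96978676],
       [  0.        , 406.58020398, 201.90648797],
       [  0.        ,   0.        ,   1.        ]]), 'dist': array([0.00394952, 0.        , 0.        , 0.        , 0.        ]), 'position': array([ 1.04755552, -0.24026725,  0.6045316 ]), 'rotation': array([[ 0.42944565,  0.60323314, -0.67207604],
       [ 0.90288601, -0.27086738,  0.3338079 ],
       [ 0.01932051, -0.75016041, -0.66097358]])}
top {'K': array([[432.32218151,   0.        , 311.83725386],
       [  0.        , 432.32218151, 195.01246354],
       [  0.        ,   0.        ,   1.        ]]), 'dist': array([-0.11169897,  0.        ,  0.        ,  0.        ,  0.        ]), 'position': array([0.37559021, 0.05026611, 0.89911449]), 'rotation': array([[ 0.02923104, -0.98702166,  0.15790438],
       [-0.99890315, -0.03462564, -0.03152086],
       [ 0.03657931, -0.1568098 , -0.98695118]])}
0.1 [ 0.28232228 -0.61259267  0.25535139] [[-8.03737890e-04  9.08173573e-01  4.18593019e-01]
 [ 1.60683927e-03  4.18593787e-01 -9.08172153e-01]
 [-9.99998386e-01 -5.73206666e-05 -1.79572865e-03]] [ 1.11542295 -0.55174318  0.02730776] 0.08510121191229499
```

View pics/scene0.png

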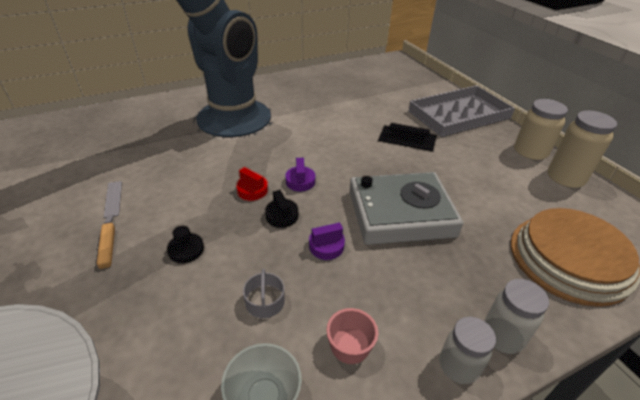

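View pics/top0.png

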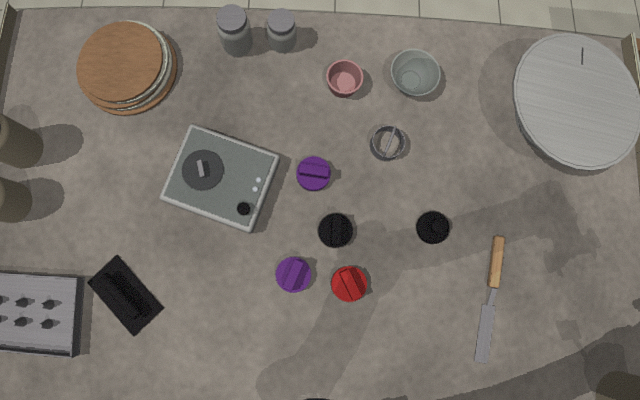

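Scene shows the arm's base at (233,115). The drive unit is at (405,207), with the tongue at (421,190). Candidates for the knob:
- Black with bar: scene (282,210), top (336,230). This is my choice.
- Black with round grip: scene (186,246), top (433,227). This is the stamp.
- Purple: top (314,173) and (294,274). Not meant.
- Red: top (349,284). Not meant.
- Black tray-like thing: top (126,295).

The cutter is at top (388,142). Next I'll check crops.

```bash
python3 - <<'E'
import cv2,numpy as np
t=np.load("top0.npz")["im"];s=np.load("scene0.npz")["im"]
def c(im,x,y,h=32):
    o=cv2.resize(im[y-h:y+h,x-h:x+h],(390,290) if 0 else (290,290),interpolation=cv2.INTER_CUBIC)
    return np.clip(o.astype(float)**.6*255**.4*1.1,0,255).astype(np.uint8)
a=np.hstack([c(t,336,230),c(t,205,168)]);b=np.hstack([c(s,282,208),c(s,421,190)])
cv2.imwrite("pics/crop0.png",np.vstack([a,b])[:,:,::-1])
E
```

```text
(no output)
```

View pics/crop0.png

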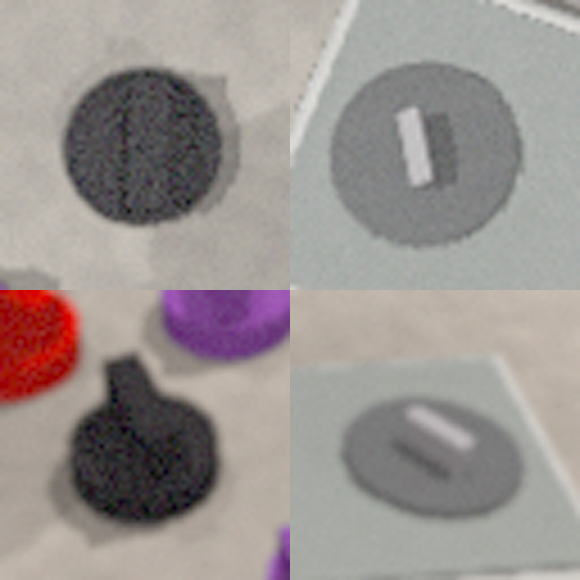

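The crop confirms it: the black knob has a straight bar (dark edge at top ≈x 331, bar seen end-on in scene). The tongue is bright on the grey disc at top (203,168). Now I'll measure with masks and depth.

```bash
cat > h.py <<'E'
import cv2,numpy as np
from rig import *
def rays(n,uv):
    p=camera_params(n);uv=np.asarray(uv,float).reshape(-1,1,2)
    q=cv2.undistortPoints(uv,p["K"],p["dist"])[:,0]
    return p["position"],np.c_[q,np.ones(len(q))]@p["rotation"].T
def plane(n,uv,z):
    o,r=rays(n,uv); return o+r*((z-o[2])/r[:,2])[:,None]
def cloud(n,d,box):
    x0,y0,x1,y1=box;u,v=np.meshgrid(np.arange(x0,x1),np.arange(y0,y1))
    uv=np.c_[u.ravel(),v.ravel()];o,r=rays(n,uv);dd=d[uv[:,1],uv[:,0]]
    P=o+r*dd[:,None];ok=dd>0;return P[ok],uv[ok]
def rect(P):
    (c,(w,h),a)=cv2.minAreaRect((P[:,:2]*1000).astype(np.float32))
    if w<h:a+=90;w,h=h,w
    return np.array(c)/1000,w,h,a
def comp(m):
    n,l,s,c=cv2.connectedComponentsWithStats(m.astype(np.uint8))
    i=1+np.argmax(s[1:,4]);return l==i,s[i],c[i]
E
python3 - <<'E'
from h import *
for n,kb,tb,db in(("top",(306,200,366,260),(180,145,226,191),(225,180,240,190)),("scene",(260,180,305,230),(398,170,444,212),(375,215,400,225))):
    z=np.load(n+"0.npz");d=z["d"];im=z["im"]
    P,_=cloud(n,d,kb);print(n,"knob z hist",np.histogram(P[:,2],np.arange(-.01,.07,.004)))
    T=P[(P[:,2]>.046)&(P[:,2]<.06)];print(len(T),"bar top",T.mean(0),rect(T),np.median(T[:,2]))
    S=P[(P[:,2]>.012)&(P[:,2]<.06)];print("all",rect(S),cv2.minEnclosingCircle((S[:,:2]*1000).astype(np.float32)))
    P,uv=cloud(n,d,tb);print("disc hist",np.histogram(P[:,2],np.arange(.04,.09,.003)))
    g=im[uv[:,1],uv[:,0]].astype(int);m=(g.min(1)>140);
    P2,_=cloud(n,d,db);print("box top z",np.median(P2[:,2]))
    for r in (im[168,190:220] if n=="top" else im[190,405:440]): print(r.sum()//3,end=" ")
    print()
E
```

```text
top knob z hist (array([   0,  242, 2088,  295,    3,    4,    4,  270,  337,   14,    7,
          7,    2,    5,   31,  251,   22,    0,    0]), array([-0.01 , -0.006, -0.002,  0.002,  0.006,  0.01 ,  0.014,  0.018,
        0.022,  0.026,  0.03 ,  0.034,  0.038,  0.042,  0.046,  0.05 ,
        0.054,  0.058,  0.062,  0.066]))
304 bar top [ 0.44568772 -0.02659705  0.05191367] (array([ 0.44634921, -0.02670177]), 57.67864990234375, 19.868806838989258, 0.19792510569095612) 0.05197030275450376
all (array([ 0.44590424, -0.0271223 ]), 69.80620574951172, 69.75390625, 91.39995324611664) ((446.9353332519531, -27.050264358520508), 36.00416946411133)
disc hist (array([  0,  15, 198, 615, 880, 287,   6,   9,   4,  46,  45,   1,   0,
         0,   0,   0]), array([0.04 , 0.043, 0.046, 0.049, 0.052, 0.055, 0.058, 0.061, 0.064,
       0.067, 0.07 , 0.073, 0.076, 0.079, 0.082, 0.085, 0.088]))
box top z 0.04989566940736878
77 69 73 70 72 73 72 68 122 139 136 139 130 72 49 50 49 53 51 53 68 69 68 69 67 72 71 71 72 70 
scene knob z hist (array([  0,   0, 262, 783,  77,  78,  87,  95, 431,  81,  38,  2
[... 240 characters left out ...]
p [ 0.44815412 -0.02940427  0.05362025] (array([ 0.41925183, -0.02932469]), 113.19793701171875, 23.67779541015625, 2.8714072704315186) 0.05424544548409438
all (array([ 0.40819443, -0.01854971]), 144.13943481445312, 94.66446685791016, 147.15490341186523) ((410.8019714355469, -13.846393585205078), 74.22540283203125)
disc hist (array([  0,   2,  32, 161, 717, 615,  99,  19,  20,  21,  44,  21,   0,
         0,   0,   0]), array([0.04 , 0.043, 0.046, 0.049, 0.052, 0.055, 0.058, 0.061, 0.064,
       0.067, 0.07 , 0.073, 0.076, 0.079, 0.082, 0.085, 0.088]))
box top z 0.052277823204475826
66 63 65 63 64 63 60 56 59 58 61 62 64 61 64 72 79 94 110 119 127 128 122 108 85 71 66 63 65 63 66 71 78 89 101
```

```bash
python3 - <<'E'
from h import *
for n,tb,th in(("top",(180,145,226,191),100),("scene",(398,170,444,212),88)):
    z=np.load(n+"0.npz");d=z["d"];im=z["im"]
    g=im.mean(2);m=np.zeros_like(g,bool);x0,y0,x1,y1=tb;hsv=cv2.cvtColor(im,cv2.COLOR_RGB2HSV)
    x0+=10;x1-=10;y0+=10;y1-=10
    m[y0:y1,x0:x1]=g[y0:y1,x0:x1]>th
    m,s,c=comp(m);v,u=np.nonzero(m);print(n,s,c)
    Q=plane(n,np.c_[u,v],.070);C=Q[:,:2]-Q[:,:2].mean(0);w,V=np.linalg.eigh(C.T@C/len(C))
    print("tongue top",Q.mean(0),"len",np.sqrt(12*w),"ang",np.degrees(np.arctan2(V[1,1],V[0,1])),rect(Q))
    P,uv=cloud(n,d,tb);T=P[P[:,2]>.064];print("depth tongue",T.mean(0),np.median(T[:,2]),rect(T))
    # disc: darker than the unit
    x0,y0,x1,y1=tb;x0-=6;x1+=6;y0-=6;y1+=6
    dk=np.zeros_like(m);dk[y0:y1,x0:x1]=g[y0:y1,x0:x1]<88
    print([int(q) for q in g[y0+8,x0:x1:3]], [int(q) for q in g[(y0+y1)//2,x0:x1:3]])
    D=P[(P[:,2]<.058)&(P[:,2]>.045)];
    gg=g[uv[:,1],uv[:,0]];
    dd=P[(gg<80)&(P[:,2]<.06)];print("disc z med",np.median(dd[:,2]))
    dm,s,c=comp(dk);cs,_=cv2.findContours(dm.astype(np.uint8),cv2.RETR_EXTERNAL,cv2.CHAIN_APPROX_NONE)
    k=max(cs,key=cv2.contourArea)[:,0];R=plane(n,k,.054);print("disc",s,rect(R),cv2.minEnclosingCircle((R[:,:2]*1000).astype(np.float32)),cv2.fitEllipse((R[:,:2]*1000).astype(np.float32)))
# scene knob bar top check by ray: skirt contour / bar
for n in ("top","scene"):
    z=np.load(n+"0.npz");hsv=z["im"].max(2)
    box=(306,200,366,260) if n=="top" else (258,180,306,232)
    m=np.zeros(hsv.shape,bool);x0,y0,x1,y1=box;m[y0:y1,x0:x1]=hsv[y0:y1,x0:x1]<45
    m,s,c=comp(m);print(n,"knob black",s,c)
E
```

```text
top [197 160   7  17  78] [199.97435897 167.8974359 ]
tongue top [0.55434911 0.24459851 0.07      ] len [0.0092357  0.03250134] ang -164.59560350814127 (array([0.55440497, 0.24459856]), 32.88962936401367, 9.220283508300781, 15.294379234313965)
depth tongue [0.55386944 0.24418647 0.06970315] 0.06979585057568022 (array([0.55446246, 0.24463716]), 34.56086730957031, 10.354809761047363, 15.553252220153809)
[133, 134, 146, 137, 111, 111, 116, 115, 111, 113, 110, 118, 114, 108, 115, 115, 116, 112, 113, 114] [143, 112, 113, 68, 75, 72, 73, 73, 122, 139, 49, 53, 68, 69, 71, 70, 63, 115, 115, 112]
disc z med 0.05393846438785049
disc [ 182  150   43   41 1272] (array([0.55435803, 0.24216507]), 84.15071868896484, 82.01006317138672, 94.59325170516968) ((554.179443359375, 242.40728759765625), 43.18815231323242) ((554.8278198242188, 242.93878173828125), (81.54458618164062, 83.54051971435547), 0.6490931510925293)
scene [408 180  26   6  72] [423.625      181.30555556]
tongue top [0.53625686 0.26322913 0.07      ] len [0.0146426  0.05793317] ang 58.164798823005604 (array([0.53734406, 0.25579445]), 55.096595764160156, 16.953399658203125, 65.95282745361328)
depth tongue [0.55631726 0.24286131 0.07033797] 0.07135210477867182 (array([0.55352838, 0.24409731]), 36.781005859375, 12.86449146270752, 12.728241920471191)
[110, 109, 109, 111, 113, 112, 113, 111, 115, 117, 115, 117, 122, 121, 132, 117, 117, 120, 121, 121] [105, 105, 106, 66, 63, 62, 60, 50, 60, 63, 76, 116, 114, 64, 64, 70, 106, 125, 129, 113]
disc z med 0.056712321916285946
disc [400 181  41  28 823] (array([0.55455609, 0.24405609]), 89.10145568847656, 83.67996215820312, 116.64502334594727) ((553.6920166015625, 243.87799072265625), 45.37069320678711) ((554.0962524414062, 243.8787384033203), (83.61909484863281, 87.85675811767578), 40.73580551147461)
top knob black [318 213  35  34 909] [335.16941694 230.0550055 ]
scene knob black [265 191  33  37 846] [280.85933806 211.5035461 ]
```

Tongue: (0.5545, 0.244), disc z 0.054, yaw about 15.3° (both views agree). Knob: (0.446, −0.027), yaw about 0°. Now grasp and lift.

```bash
cat >> h.py <<'E'
def down(yaw):  # yaw of bar (deg); jaws across it
    a=np.radians(yaw);x=np.array([0,0,-1.]);z=np.array([np.sin(a),-np.cos(a),0]);return np.c_[x,np.cross(z,x),z]
def st(t=""):
    s=sense();print(t,round(s["time_s"],2),s["position"].round(4),"F",s["wrist_force"].round(2),"gap",round(s["finger_gap"],4),"q7",s["joint_pos"][6].round(2),"M",np.round(s["ft_torque"],2));return s
TX,TY,TZ,TA=.5545,.244,.054,15.3
KX,KY,KA=.4462,-.0268,0.
E
python3 - <<'E'
from h import *
P,_=cloud("top",np.load("top0.npz")["d"],(306,200,366,260));T=P[(P[:,2]>.046)&(P[:,2]<.06)][:,:2]
C=T-T.mean(0);w,V=np.linalg.eigh(C.T@C);a=np.degrees(np.arctan2(V[1,1],V[0,1]));a=(a+90)%180-90;print("bar yaw pca",a)
for y in(TA-45,TA,TA+45): print(y,inverse_kinematics([TX,TY,.14],down(y)),inverse_kinematics([TX,TY,.104],down(y)))
if abs(a)<6:
    movep([KX,KY,.13],down(a));st("above")
    command_gripper(.040,30)
    s=st("pre")
    hit=move_l([KX,KY,.050],feed=.06,until_force=6);st(f"down hit={hit}")
E
```

```text
bar yaw pca -1.740165421529639
-29.7 [-0.99934844  0.56850756  0.72055557  1.84769631 -0.46959139  0.90266503
 -2.14688319] [-0.99441006  0.62447909  0.71930562  1.87138393 -0.53861526  0.84956479
 -2.08998931]
15.3 [-0.01432707  0.56514283 -0.64755637  1.78828475  0.41539517  0.92818531
 -2.14492738] [-0.06277041  0.59706784 -0.58008287  1.81477799  0.42061237  0.85516038
 -2.14860731]
60.3 [ 0.18226466  0.68351384 -0.9657595   1.77753091  0.64869087  1.0347861
 -1.54797681] [ 0.11489561  0.68921954 -0.85494747  1.80470143  0.63298558  0.94610626
 -1.534568  ]
above 2.33 [ 0.4466 -0.0275  0.1301] F [ 0.33  0.18 -0.72] gap 0.0851 q7 -1.8 M [ 0.01 -0.01  0.03]
pre 2.83 [ 0.4462 -0.0269  0.13  ] F [-0.13  0.21  0.57] gap 0.04 q7 -1.8 M [ 0.01 -0.01  0.03]
down hit=False 4.32 [ 0.4465 -0.0268  0.0503] F [0.4  1.02 0.26] gap 0.0403 q7 -1.9 M [ 0.01  0.04 -0.02]
```

```bash
python3 - <<'E'
from h import *
a=-1.74
command_gripper(.0,45);st("grip")
move_l([KX,KY,.10],feed=.08);st("lift")
im,d=camera("top");cv2.imwrite("pics/top1.png",im[:,:,::-1]);np.savez("top1.npz",im=im,d=d)
im,d=camera("scene");cv2.imwrite("pics/scene1.png",im[:,:,::-1])
print(sense()["joint_pos"].round(2))
for y in(TA-45,TA,TA+45): print(y,inverse_kinematics([TX,TY,.17],down(y)))
cv2.imwrite("pics/c1.png",cv2.resize(im[130:280,200:360],(800,600)[:2] and (640,600),interpolation=cv2.INTER_CUBIC)[:,:,::-1])
E
```

```text
grip 4.62 [ 0.4466 -0.0268  0.0504] F [-0.78 -1.06  4.71] gap 0.0192 q7 -1.9 M [0.08 0.11 0.02]
lift 5.4 [ 0.4458 -0.0269  0.0997] F [ 0.63  0.11 -0.66] gap 0.0194 q7 -1.84 M [ 0.04  0.04 -0.01]
[ 0.27  0.35 -0.36  2.19  0.2   0.64 -1.84]
-29.7 [-0.3736309   0.44760218 -0.14692832  1.78657326  0.08014439  0.91318551
 -2.6444745 ]
15.3 [-0.1340298   0.48735964 -0.47239338  1.77179928  0.26585529  0.9458925
 -2.01985562]
60.3 [-1.60494819e-03  5.30309358e-01 -6.62826048e-01  1.76403629e+00
  3.84118792e-01  9.80096530e-01 -1.33405585e+00]
```

View pics/c1.png

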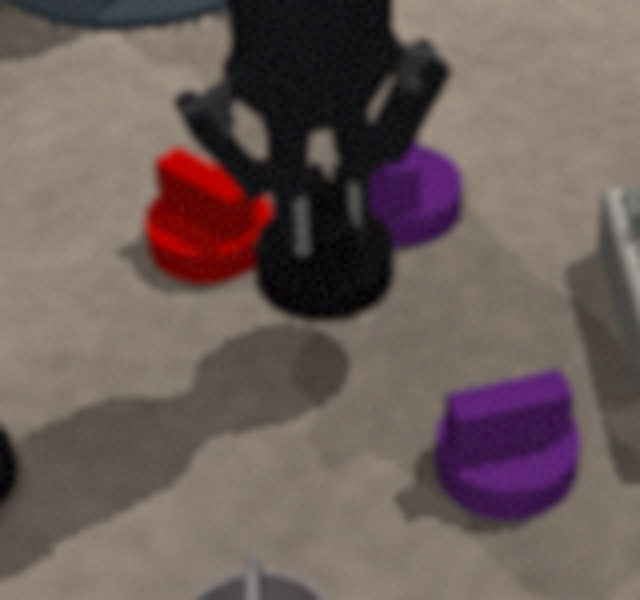

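The knob is held upright between the fingers (crop (325,240)), gap 19.4 mm. The +60° side suits the wrist better. Next I carry it over and set it down about 45° out of line.

```bash
python3 - <<'E'
from h import *
move_l([KX,KY,.18],feed=.12)
movep([TX,TY,.165],down(TA+45));sleep(.2);st("over")
move_l([TX,TY,.130],feed=.1);sleep(.2);st("near")
hit=move_l([TX,TY,.1165],feed=.02,until_force=4);st(f"hit={hit}")
sleep(.4);st("hold")
im,d=camera("top");cv2.imwrite("pics/top2.png",im[:,:,::-1]);np.savez("top2.npz",im=im,d=d)
im2,d=camera("scene")
a=cv2.resize(im[125:215,155:255],(400,360),interpolation=cv2.INTER_CUBIC);b=cv2.resize(im2[120:220,365:465],(360,360),interpolation=cv2.INTER_CUBIC)
cv2.imwrite("pics/c2.png",np.hstack([a,b])[:,:,::-1])
E
```

```text
over 7.64 [0.5548 0.2421 0.1652] F [ 0.14  0.05 -1.42] gap 0.019 q7 -1.33 M [-0.05  0.01 -0.05]
near 8.34 [0.5549 0.2443 0.1307] F [-0.05  0.07 -0.8 ] gap 0.0194 q7 -1.36 M [0.01 0.03 0.  ]
hit=True 8.86 [0.5545 0.244  0.1203] F [-0.13  0.16  4.53] gap 0.0189 q7 -1.37 M [-0.16  0.15 -0.03]
hold 9.26 [0.5545 0.2439 0.1203] F [-0.23  0.06  5.04] gap 0.0195 q7 -1.37 M [-0.1   0.12 -0.  ]
```

View pics/c2.png

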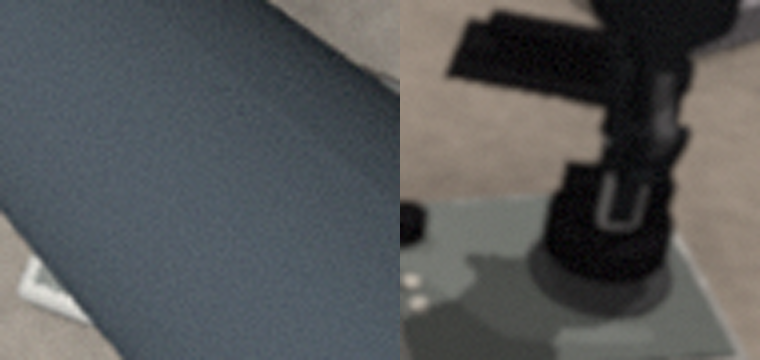

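The top view is blocked by the arm. Scene shows the knob upright on the tongue, above the spindle plate (crop (610,240)). Contact came at exactly the expected height. Now I turn it into line.

```bash
python3 - <<'E'
from h import *
for k in(36,27,18,9,0):
    move_l([TX,TY,.1203],down(TA+k));st(k)
sleep(.1)
hit=move_l([TX,TY,.1035],feed=.03,until_force=6);st(f"home hit={hit}")
im2,d=camera("scene")
cv2.imwrite("pics/c3.png",cv2.resize(im2[120:230,355:475],(600,550),interpolation=cv2.INTER_CUBIC)[:,:,::-1])
E
```

```text
36 9.67 [0.5546 0.2441 0.1203] F [-0.17  0.43  1.5 ] gap 0.0189 q7 -1.5 M [-0.04 -0.08 -0.05]
27 9.97 [0.5541 0.2438 0.1198] F [ 0.19  0.24 -0.96] gap 0.0192 q7 -1.63 M [0.01 0.02 0.04]
18 10.28 [0.5543 0.2439 0.12  ] F [ 0.45  0.53 -1.24] gap 0.0189 q7 -1.77 M [-0.    0.01  0.01]
9 10.59 [0.5544 0.244  0.1202] F [-0.2  -0.07 -1.27] gap 0.0193 q7 -1.9 M [ 0.03 -0.   -0.  ]
0 10.9 [0.5545 0.244  0.1203] F [-0.98 -0.68 -1.06] gap 0.0193 q7 -2.04 M [ 0.01 -0.    0.04]
home hit=True 11.53 [0.5542 0.2438 0.1045] F [-0.95 -1.53  5.52] gap 0.0191 q7 -2.05 M [-0.09  0.07  0.02]
```

View pics/c3.png

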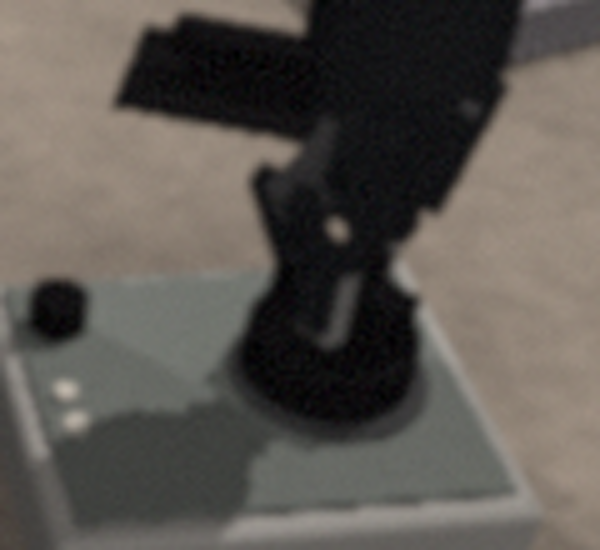

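It dropped 15.8 mm and seated at TCP z 0.1045, so the foot is on the plate. Now release, retreat and check.

```bash
python3 - <<'E'
from h import *
command_gripper(.045);st("open")
move_l([TX,TY,.19],feed=.1);st("up")
movep([.42,-.28,.30],down(0));st("clear")
sleep(.2)
im,d=camera("top");cv2.imwrite("pics/top4.png",im[:,:,::-1]);np.savez("top4.npz",im=im,d=d)
im2,d2=camera("scene")
P,_=cloud("top",d,(170,135,236,201))
T=P[(P[:,2]>.098)&(P[:,2]<.12)];C=T[:,:2]-T[:,:2].mean(0);w,V=np.linalg.eigh(C.T@C)
a=np.degrees(np.arctan2(V[1,1],V[0,1]));print("bar",len(T),T.mean(0),rect(T),"yaw",(a+90)%180-90,"ztop",np.median(T[:,2]))
A=np.c_[T[:,:2]-T[:,:2].mean(0),np.ones(len(T))];c=np.linalg.lstsq(A,T[:,2],rcond=None)[0];print("tilt deg bar",np.degrees(c[:2]))
S=P[(P[:,2]>.070)&(P[:,2]<.082)];print("skirt z",np.median(S[:,2]),rect(P[(P[:,2]>.068)]))
A=np.c_[S[:,:2]-S[:,:2].mean(0),np.ones(len(S))];c=np.linalg.lstsq(A,S[:,2],rcond=None)[0];print("tilt deg skirt",np.degrees(c[:2]))
a=cv2.resize(im[125:215,155:255],(400,360),interpolation=cv2.INTER_CUBIC);b=cv2.resize(im2[140:240,365:465],(360,360),interpolation=cv2.INTER_CUBIC)
cv2.imwrite("pics/c4.png",np.hstack([a,b])[:,:,::-1])
E
```

```text
open 11.94 [0.5535 0.2432 0.1034] F [-0.53 -0.37  0.49] gap 0.0452 q7 -2.05 M [ 0.01 -0.04 -0.01]
up 12.96 [0.5541 0.2436 0.1893] F [-0.21 -0.2  -0.04] gap 0.045 q7 -2.0 M [-0.06 -0.03 -0.03]
clear 14.95 [ 0.4208 -0.2789  0.2998] F [1.07 1.27 0.15] gap 0.0449 q7 -1.11 M [-0.03 -0.03  0.01]
bar 345 [0.55165391 0.24233917 0.10550978] (array([0.55276447, 0.2436469 ]), 60.809295654296875, 20.761934280395508, 15.585680961608887) yaw 14.500117270731238 ztop 0.1057012998654886
tilt deg bar [-0.78499401  4.33570231]
skirt z 0.07590873944335808 (array([0.55229028, 0.24206024]), 70.72457122802734, 70.53423309326172, 119.96770858764648)
tilt deg skirt [0.34954566 0.38478472]
```

View pics/c4.png

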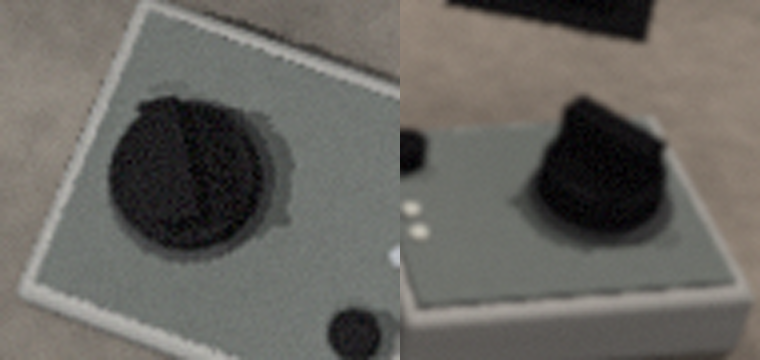

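View pics/top4.png

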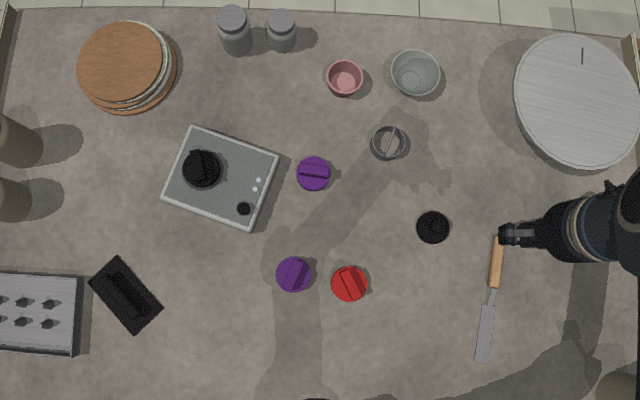

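The top view shows the knob home on the spindle at (201,168), with its bar in line. Skirt top is at z 0.0759 (0.076 expected) and bar top at 0.1057 (0.106 expected). The centre is about 2 mm from the tongue. The stamp (433,227) and cutter (388,142) are in the same place as before, and the arm is clear.

```bash
python3 - <<'E'
from h import *
st();finish_job()
E
```

```text
15.25 [ 0.4203 -0.2796  0.2999] F [-0.51 -0.71  0.26] gap 0.0449 q7 -1.11 M [ 0.05 -0.    0.01]
the job is handed in; nothing more can be done
```

The knob is home over the tongue and released, and I handed the job in at 15.3 s of the 48 s allowed. No verdict is reported.

**What I did:** I picked the black knob up by its bar and set it on the tongue 45° out of line. It made contact at TCP z 0.1203, the expected height, and I held it there for 0.4 s. I then turned it into line while still gripped and lowered it about 16 mm onto the plate. After that I let go and moved the arm clear.

**Last checks, from the top camera's depth:**
- **Height:** skirt top at 0.0759 m and bar top at 0.1057 m, against 0.076 and 0.106 expected when home.
- **Alignment:** centre about 2–3 mm from the tongue, and bar yaw 14.5–15.6° against the tongue's 15.3°.
- **Stamp and cutter:** they look unmoved at the same pixels as at the start.

**One check disagreed:** a plane fit to the narrow bar top suggested about 4° of tilt. The wider skirt fit gave under 0.6°, so I took the bar figure as depth noise at its edges. Either is within the 7° limit.

**One check was not possible:** the top camera was blocked by the arm during the set-down, so that step rests on the scene view, contact height and force.

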